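# Put the sink strainers away in their holder dishes

## Task

Put each of the three steel sink strainers away in the white holder dish made for its size: the large one in the large dish, the medium one in the medium dish, the small one in the small dish, each standing upright, flat on the bottom of its dish. Leave the rubber plug, the spanner, the bleach bottle and the bucket lid where they are.

Things in the scene. Friction and masses are not known exactly. Their poses are not given: they have to be found in the camera images.
- strainer_large: large stainless steel sink strainer, loose, upright: round flange 80 mm across (underside 11 mm, top 14 mm above its foot) over a shallow basket; a post 8 mm across up the middle carries a round knob 16 mm across, from 30 to 46 mm above the foot: grip it from above. At most 130 g. Origin: centre of the foot's underside; z up along the post.
- strainer_medium: medium stainless steel sink strainer, loose, upright: round flange 62 mm across (underside 11 mm, top 14 mm above its foot) over a shallow basket; a post 8 mm across up the middle carries a round knob 16 mm across, from 30 to 46 mm above the foot: grip it from above. At most 130 g. Origin: centre of the foot's underside; z up along the post.
- strainer_small: small stainless steel sink strainer, loose, upright: round flange 46 mm across (underside 11 mm, top 14 mm above its foot) over a shallow basket; a post 8 mm across up the middle carries a round knob 16 mm across, from 30 to 46 mm above the foot: grip it from above. At most 130 g. Origin: centre of the foot's underside; z up along the post.
- dish_large: the large holder dish, round, white plastic, open on top, screwed to the cupboard floor: 100 mm across inside, 106 mm outside, rim 18 mm above the cupboard floor, its inner floor 4 mm above the cupboard floor. Made for the 80 mm strainer. Origin: centre of its underside, on the cupboard floor; z up.
- dish_medium: the medium holder dish, round, white plastic, open on top, screwed to the cupboard floor: 82 mm across inside, 88 mm outside, rim 18 mm above the cupboard floor, its inner floor 4 mm above the cupboard floor. Made for the 62 mm strainer. Origin: centre of its underside, on the cupboard floor; z up.
- dish_small: the small holder dish, round, white plastic, open on top, screwed to the cupboard floor: 66 mm across inside, 72 mm outside, rim 18 mm above the cupboard floor, its inner floor 4 mm above the cupboard floor. Made for the 46 mm strainer. Origin: centre of its underside, on the cupboard floor; z up.
- plug: bystander: a solid black rubber sink plug, loose, 60 mm across and 26 mm high with a small stub (10 mm across) on top. Not a strainer. Origin: centre of its underside.
- spanner: bystander: an adjustable spanner with a red handle, lying flat beyond the dishes and strainers, about 217 mm long, 42 mm wide at the head, 14 mm thick (a small adjusting wheel stands up to 16 mm). Origin: on the floor near its middle, x along it towards the jaws (jaw ends 112 mm along +x, handle end 105 mm along -x).
- bleach: bystander: an upright white bleach bottle with a blue cap, 84 mm across, 240 mm high, on the far left. Origin: centre of its underside.
- bucket_lid: bystander: a flat grey plastic bucket lid, round, 180 mm across, 18 mm high, with a small tab, lying on the far right. Origin: centre of its underside.
Things that resemble listed ones, but are neither listed nor needed, are in the scene too. Leave any purple look-alike of the strainer_medium alone.

How it is judged:
By the outcome, as a careful person would: the job done as asked, in the order asked, and still so for the second after the job is handed in, with the robot touching nothing.
It also fails if it takes over 86 s, if anything falls off the work surface, if the arm or the gripper's body presses on something with over 40 N, if the wrist force passes 120 N, or if a joint passes its speed limit or range.

## Robot

A 6-joint arm with a two-finger parallel gripper is mounted at the origin on the work surface. World frame = base frame: x ahead of the robot, y to its left, z up, the work surface at z = 0. Lengths are in m, angles in degrees, forces in N, time in s.
With the tool pointing down it reaches from about 0.3 to 0.75 m from the base axis. Payload 8.5 kg.
Tool frame: the origin (TCP) lies at the very end of the fingers, on their centre line; the grasp point (between the pads) lies 19 mm behind it; z points along the fingers, y is the line along which they close (so a half turn about z gives the same grasp; the last joint's range is limited). The gripper opens to 85 mm and grips with 20 to 120 N. Pads are 22 mm wide; open, the fingers measure 114 mm over their backs; the gripper's body (76 mm by 85 mm) begins 54 mm behind the grasp point. The pads swing forward as they close: fully open they stand 13 mm farther back than shut.
Start: joints at [62.894, 21.807, 74.336, -0, 83.858, -12.336], TCP at [0.14, 0.532, 0.231] pointing down, gripper open.
Joint ranges: [-178.18, 178.18], [-50.72, 133.34], [12.68, 142.11], [-81.47, 261.47], [9.98, 163.14], [-165.26, 165.26]. Speed limits (degrees/s): [136.94, 136.94, 180, 180, 180, 180].

## Interface

Orientations are given as a 3x3 rotation matrix whose columns are the frame's x, y, z axes.
In Python, from rig import env gives the robot as it stands.
- The arm moves only by the tool move_arm, never from a script. Its argument "plan" is a list of rows, each a list of 7 numbers: the turn, a rotation vector about the tool's x, y, z in degrees, then the shift along the tool's x, y, z in cm, then the gripper command: -1 is shut, 1 is fully open, values between are in proportion. In form: [[ax, ay, az, tx, ty, tz, jaw], ...]. A call has 1 to 5 rows; each row is the pose to reach, as a shift and turn from the pose commanded when the call began, along the tool's axes at that moment; what a row does not reach only later rows make up. A row lasts 1/10 s, in which the tool goes at most 50 mm and 8.59 degrees, less where a joint would pass 70% of its speed; a pose out of reach is approached as far as the arm can. A call with a gripper value outside its range is refused whole. The fingers move at their own pace and stop on an object; "squeeze" is the grip in N (left out, the last holds). Time passes only in rows, so rows that repeat a pose let the fingers close. It gives the time, the measured TCP pose, the force, the opening and the grip force at its end, in the units of the state.
- env.observe(): the state, without advancing time (a new reading comes with each control period).
- env.get_image(name): name is "scene" or "top" or "wrist"; returns a dict with "color" (400x640x3 uint8, red, green, blue), "fov_y" (degrees; the focal length in pixels is half the picture's height over the tangent of half this angle, whatever the lens; pixels are square), "cx", "cy" (the principal point, pixels), "R" (3x3) and "t" (3): a world point X has camera coordinates R X + t. Camera axes: x right, y down, z forward; pixel columns grow to the right and rows downward; lengths in m; the calibration is good to about 2 mm. The wrist camera is an equidistant fisheye: a pixel r from the principal point sees the ray r / f radians off the axis. A picture is of the moment at which its call begins. There is no depth.
- env.close_job(): hands the job in; it is judged then, once.
Trained networks look in a picture, given as the dict that the camera call returned (one of the last four; its "shot" number tells which), for a name from the list of things; names that differ only in an ending like _2 or _b are one class to them, and where a whole thing is asked for, a point or a joint stands for the part that bears it (a point fixed in the world has none). Each returns a list of dicts, best first, with "conf" (0 to 1); they miss things now and then, are a little off and sometimes report something else, mostly with a low value. They report only what shows in the picture. A call takes as long as a camera call. They do not tell look-alikes from the thing itself.
- env.outline_of(target, picture): "mask" (400x640 bool, what is visible of it) and "bbox" ([centre column, centre row, width, height] in pixels, round what is visible of it).
- env.tip_of(target, picture): "pixel" ([column, row] in pixels: a listed point, or the origin of a listed thing).
The state is a dict: "time_s": time; "q": joint angles; "qvel": joint speeds; "joint_efforts": joint torques, N m; "position": TCP position; "tool_rot": TCP orientation; "ft_force": force on the tool from outside, world axes, zero at the start; "wrist_torque": the same for the moment, N m; "grip_width": finger opening in m; "gripper_force": force on a finger pad.
Only numpy, scipy, OpenCV 4.12 (cv2) and the standard library are available. Lean on these libraries where they do the work, as an engineer would, in place of code of your own. Each camera call takes 0.05 s, during which the arm holds its last target. There are 200 camera calls.

## Working session

There is one attempt and no reset: what is moved stays moved. The work goes in short steps, Python scripts to look and compute and a tool call to move; the robot and the scene stay as the last step left them, time stands still between calls to the robot, and variables do not carry over. Pictures are saved under pics/ and viewed, at most 14 in all, crops included, and the job is handed in when it is done.

Besides the shell and the picture viewer there is one more tool, called after "Emit:" as name([rows], argument=value, ...), one row to a line, values as JSON. move_arm: Moves the arm, as the interface text tells. Its arguments: {"type":"object","properties":{"plan":{"type":"array"},"squeeze":{"type":"number"}},"required":["plan"]}

```bash
mkdir -p pics; cat > h.py <<'E'
import numpy as np, cv2
from rig import env
def ray(p,px,fish=False):
    f=200/np.tan(np.radians(p["fov_y"])/2); d=np.array([(px[0]-p["cx"])/f,(px[1]-p["cy"])/f])
    if fish:
        r=np.hypot(*d); v=np.array([*(d/r*np.sin(r) if r>0 else d),np.cos(r)])
    else: v=np.array([*d,1.])
    R=np.array(p["R"]); return -R.T@np.array(p["t"]), R.T@v
def at(p,px,z,fish=False):
    o,v=ray(p,px,fish); return o+v*(z-o[2])/v[2]
def proj(p,X,fish=False):
    f=200/np.tan(np.radians(p["fov_y"])/2); c=np.array(p["R"])@X+np.array(p["t"])
    if fish:
        r=np.hypot(c[0],c[1]); k=np.arctan2(r,c[2])/r
    else: k=1/c[2]
    return np.array([p["cx"]+f*k*c[0],p["cy"]+f*k*c[1]])
def save(p,n): cv2.imwrite(f"pics/{n}.png",np.array(p["color"])[:,:,::-1])
E
python3 - <<'E'
from h import *
for n in ("top","scene"):
    p=env.get_image(n); save(p,n+"0"); print(n,p["fov_y"],-np.array(p["R"]).T@np.array(p["t"]))
    for t in ["strainer_large","strainer_medium","strainer_small","dish_large","dish_medium","dish_small","plug"]:
        for d in env.outline_of(t,p): 
            b=np.array(d["bbox"]).round(1); print(t,"box",round(d["conf"],2),b,at(p,b[:2],.013 if t[0]=='s' else .018).round(3))
        for d in env.tip_of(t,p): print(t,"tip",round(d["conf"],2),np.array(d["pixel"]).round(1),at(p,d["pixel"],0).round(3))
E
```

```text
top 42.52167314142588 [ 0.45508283 -0.00645419  1.1250944 ]
strainer_large box 0.75 [224.6 219.9  40.9  37.4] [0.618 0.192 0.013]
strainer_large box 0.3 [405.8 219.   42.1  42. ] [ 0.609 -0.203  0.013]
strainer_large box 0.24 [272.9 292.8  50.1  51.9] [0.458 0.089 0.013]
strainer_large tip 0.91 [219.4 221.7] [0.616 0.206 0.   ]
strainer_medium box 0.82 [345.5 257.8  27.3  25.9] [ 0.528 -0.069  0.013]
strainer_medium box 0.67 [304.6 213.7  23.5  29.8] [0.627 0.018 0.013]
strainer_medium box 0.64 [219.2 167.2  23.7  29. ] [0.736 0.205 0.013]
strainer_medium box 0.24 [307.2 150.5  94.8  19.8] [0.77  0.009 0.013]
strainer_medium tip 0.94 [302.  213.6] [0.629 0.024 0.   ]
strainer_medium tip 0.94 [218.9 168.1] [0.737 0.208 0.   ]
strainer_medium tip 0.9 [240.3 123.5] [0.841 0.16  0.   ]
strainer_medium tip 0.7 [344.2 257.5] [ 0.53  -0.066  0.   ]
strainer_small box 0.87 [443.3 289.4  23.6  22.7] [ 0.456 -0.275  0.013]
strainer_small box 0.65 [273.4 293.1  50.1  51.3] [0.457 0.088 0.013]
strainer_small box 0.46 [475.9 180.1  86.5  75.9] [ 0.692 -0.364  0.013]
strainer_small tip 0.66 [441.9
[... 1188 characters left out ...]
.61 [194.9 252.9  21.9  22.5] [ 0.449 -0.265  0.013]
strainer_small tip 0.54 [195.4 258.2] [ 0.45  -0.268  0.   ]
dish_large box 0.95 [281.8 187.3  37.8  19.2] [0.473 0.077 0.018]
dish_large tip 0.58 [278.8 190.5] [0.458 0.083 0.   ]
dish_medium box 0.91 [271.4 261.1  40.7  28.8] [ 0.623 -0.21   0.018]
dish_medium tip 0.82 [270.5 261.3] [ 0.609 -0.194  0.   ]
dish_medium tip 0.54 [374.8 234.5] [0.782 0.018 0.   ]
dish_small box 0.63 [304.6 160.9  23.1  11.6] [0.45  0.25  0.018]
dish_small tip 0.7 [303.6 164.3] [0.442 0.258 0.   ]
dish_small tip 0.63 [372.8 235.9] [0.78 0.01 0.  ]
plug box 0.82 [237.8 213.9  23.5  16.1] [ 0.444 -0.093  0.018]
plug tip 0.89 [237.9 219.1] [ 0.442 -0.092  0.   ]
```

```bash
python3 - <<'E'
import cv2
a=cv2.imread("pics/top0.png")[100:340,160:500]; cv2.imwrite("pics/top0c.png",cv2.resize(a,(800,565),interpolation=cv2.INTER_CUBIC))
E
```

```text
(no output)
```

View pics/top0c.png

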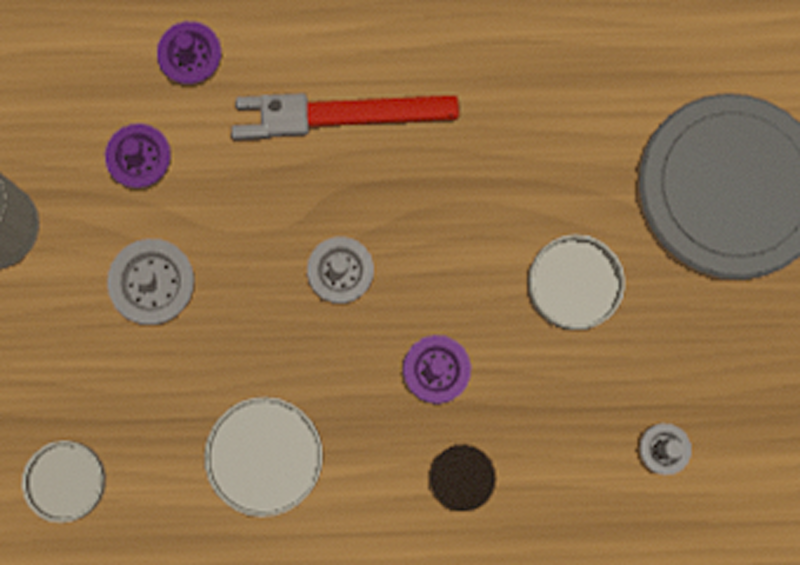

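View pics/scene0.png

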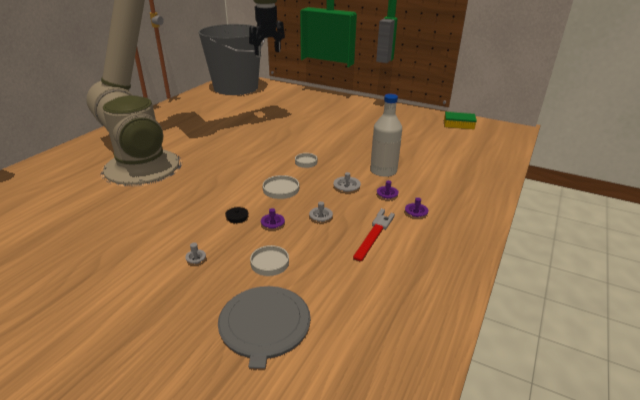

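The three steel strainers in the top image are: large at (224,219), medium at (304.5,215) and small at (442.5,290.5). The look-alikes near (345,257), (218,166) and (240,123) are purple, so I leave them. The dishes are large (272,294), medium (405,220) and small (187,304). The enlarged crop confirms colours and relative sizes. Next I refine the centres.

```bash
python3 - <<'E'
from h import *
p=env.get_image("top"); im=np.array(p["color"]); hsv=cv2.cvtColor(im,cv2.COLOR_RGB2HSV)
m=((hsv[...,1]<70)&(hsv[...,2]>50)).astype(np.uint8)
m=cv2.morphologyEx(m,cv2.MORPH_OPEN,np.ones((3,3)))
n,l,s,c=cv2.connectedComponentsWithStats(m)
f=200/np.tan(np.radians(p["fov_y"])/2)
for nm,q,z in [("SL",(224,219),.014),("SM",(304,215),.014),("SS",(442,290),.014),("DL",(272,294),.018),("DM",(405,220),.018),("DS",(187,304),.018),("bleach",(165,195),.1)]:
    k=[i for i in range(1,n) if s[i,0]-2<=q[0]<=s[i,0]+s[i,2]+2 and s[i,1]-2<=q[1]<=s[i,1]+s[i,3]+2 and 150<s[i,4]<9000]
    for i in k:
        h=cv2.convexHull(np.argwhere(l==i)[:,::-1].astype(np.int32)); (x,y),r=cv2.minEnclosingCircle(h)
        print(nm,(round(x,1),round(y,1)),"diam mm",round((2*r+1)/f*(1125-z*1000),1),at(p,(x,y),z).round(4),"bbox ctr",at(p,(s[i,0]+s[i,2]/2-.5,s[i,1]+s[i,3]/2-.5),z).round(4))
q=env.get_image("scene")
print("bleach",[ (d["conf"],at(q,d["pixel"],0).round(3)) for d in env.tip_of("bleach",q)], at(q,(385,172),0))
print(np.array(env.observe()["tool_rot"]).round(3), env.observe()["position"])
E
```

```text
SL (223.9, 219.4) diam mm 81.9 [0.6186 0.1938 0.014 ] bbox ctr [0.6184 0.1946 0.014 ]
SM (304.3, 214.3) diam mm 63.6 [0.6253 0.0184 0.014 ] bbox ctr [0.6249 0.0179 0.014 ]
SS (442.3, 290.2) diam mm 49.8 [ 0.4541 -0.2727  0.014 ] bbox ctr [ 0.4545 -0.273   0.014 ]
DL (271.5, 293.5) diam mm 111.3 [0.4567 0.0913 0.018 ] bbox ctr [0.4567 0.0913 0.018 ]
DM (404.7, 219.5) diam mm 90.1 [ 0.6077 -0.1999  0.018 ] bbox ctr [ 0.6077 -0.1995  0.018 ]
DS (186.4, 304.2) diam mm 78.6 [0.4392 0.271  0.018 ] bbox ctr [0.4396 0.2708 0.018 ]
bleach (144.7, 189.9) diam mm 128.3 [0.6705 0.3393 0.1   ] bbox ctr [0.6755 0.3398 0.1   ]
bleach [(0.81, array([0.679, 0.358, 0.   ]))] [ 6.88535053e-01  3.35437798e-01 -1.11022302e-16]
[[-0.967  0.255 -0.   ]
 [ 0.255  0.967 -0.   ]
 [-0.    -0.    -1.   ]] [0.14021506 0.53181132 0.23131401]
```

Measured sizes match the listing (82/64/50 mm strainers; dish outsides 111/90/79 mm). I move over the large strainer.

Emit:
move_arm([
  [0, 0, 0, -54.9, -20.4, 8, 0],
  [0, 0, 0, -54.9, -20.4, 8, 0],
  [0, 0, 0, -54.9, -20.4, 8, 0],
  [0, 0, 0, -54.9, -20.4, 8, 0],
  [0, 0, 0, -54.9, -20.4, 8, 0],
], squeeze=40)

```text
time_s: 2.15
position: [0.3441, 0.3878, 0.1974]
tool_rot: [[-0.967, 0.255, 0.0], [0.255, 0.967, 0.0], [-0.0, 0.0, -1.0]]
ft_force: [0.2, 1.4, 0.2]
grip_width: 0.0427
gripper_force: 0.0
```

```bash
cat > go.py <<'E'
import sys; from h import *
s=env.observe(); R=np.array(s["tool_rot"]); d=np.array(eval(sys.argv[1]))-s["position"]
print(s["position"],(R.T@d*100).round(2),"cm",s["grip_width"],s["ft_force"])
E
python3 go.py "[.6186,.1938,.12]"
```

```text
[0.3441302  0.38783033 0.19740978] [-31.48 -11.77   7.74] cm 0.042704902991793026 [0.18205427 1.3897212  0.23708026]
```

Emit:
move_arm([
  [0, 0, 0, -31.5, -11.8, 7.7, 0],
  [0, 0, 0, -31.5, -11.8, 7.7, 0],
  [0, 0, 0, -31.5, -11.8, 7.7, 0],
  [0, 0, 0, -31.5, -11.8, 7.7, 0],
  [0, 0, 0, -31.5, -11.8, 7.7, 0],
])

```text
time_s: 2.65
position: [0.5431, 0.2469, 0.1413]
tool_rot: [[-0.967, 0.255, 0.0], [0.255, 0.967, 0.0], [-0.0, 0.0, -1.0]]
ft_force: [0.0, 0.9, 0.9]
grip_width: 0.0424
gripper_force: 0.0
```

```bash
python3 go.py "[.6186,.1938,.12]"
```

```text
[0.54314025 0.24686082 0.1412957 ] [-8.65 -3.21  2.13] cm 0.04240645361359591 [0.01462408 0.88410283 0.94076219]
```

Emit:
move_arm([
  [0, 0, 0, -8.6, -3.2, 2.1, 0],
  [0, 0, 0, -8.6, -3.2, 2.1, 0],
  [0, 0, 0, -8.6, -3.2, 2.1, 0],
  [0, 0, 0, -8.6, -3.2, 2.1, 0],
])

```text
time_s: 3.05
position: [0.6168, 0.1949, 0.12]
tool_rot: [[-0.967, 0.256, -0.001], [0.256, 0.967, 0.0], [0.001, -0.0, -1.0]]
ft_force: [-0.9, 0.6, -0.9]
grip_width: 0.0425
gripper_force: 0.0
```

```bash
python3 go.py "[.6186,.1938,.02]"; python3 - <<'E'
from h import *
p=env.get_image("wrist"); save(p,"w1"); s=env.observe()["position"]
print("knob exp",proj(p,np.array([.6186,.1938,.046]),True),"axis",proj(p,np.array([*s[:2],.046]),True))
E
```

```text
[0.61678751 0.19490733 0.12002725] [-0.21 -0.06 10.  ] cm 0.04251143155674248 [-0.88027318  0.5871826  -0.91900388]
knob exp [321.08326151 210.3113897 ] axis [322.76136439 206.80773839]
```

View pics/w1.png

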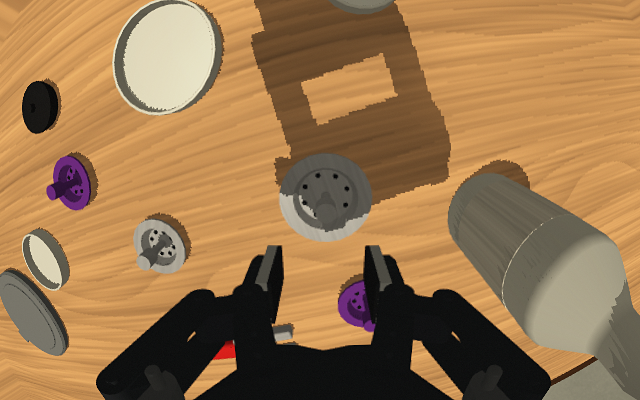

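The picture shows the steel large strainer under the fingers, its knob at about (325,212) where (321,210) was expected, which is a good match. I descend and close.

Emit:
move_arm([
  [0, 0, 0, 0, 0, 5, 0],
  [0, 0, 0, 0, 0, 8.5, 0],
  [0, 0, 0, 0, 0, 10, 0],
  [0, 0, 0, 0, 0, 10, 0],
  [0, 0, 0, 0, 0, 10, -1],
])

```text
time_s: 3.6
position: [0.6166, 0.1964, 0.022]
tool_rot: [[-0.967, 0.254, 0.001], [0.254, 0.967, 0.0], [-0.001, 0.001, -1.0]]
ft_force: [-0.6, -0.0, 0.6]
grip_width: 0.0296
gripper_force: 0.0
```

Emit:
move_arm([
  [0, 0, 0, 0, 0, 0, -1],
  [0, 0, 0, 0, 0, 0, -1],
  [0, 0, 0, 0, 0, 0, -1],
  [0, 0, 0, 0, 0, 0, -1],
  [0, 0, 0, 0, 0, 0, -1],
])

```text
time_s: 4.1
position: [0.6173, 0.1961, 0.0227]
tool_rot: [[-0.967, 0.255, 0.003], [0.255, 0.967, 0.001], [-0.003, 0.002, -1.0]]
ft_force: [-1.1, 3.2, 6.6]
grip_width: 0.0146
gripper_force: 39.3
```

Emit:
move_arm([
  [0, 0, 0, 0, 0, -4, -1],
  [0, 0, 0, 0, 0, -8, -1],
  [0, 0, 0, 5, -5.5, -8, -1],
  [0, 0, 0, 9, -10, -8, -1],
  [0, 0, 0, 12.8, -14.2, -8, -1],
])

```text
time_s: 4.6
position: [0.4894, 0.1126, 0.1013]
tool_rot: [[-0.967, 0.254, 0.001], [0.254, 0.967, -0.0], [-0.001, 0.0, -1.0]]
ft_force: [0.8, -1.0, -0.9]
grip_width: 0.0142
gripper_force: 39.5
```

Emit:
move_arm([
  [0, 0, 0, 0, 0, 0, -1],
  [0, 0, 0, 0, 0, 0, -1],
])

```text
time_s: 4.8
position: [0.4909, 0.1129, 0.1016]
tool_rot: [[-0.967, 0.256, 0.001], [0.256, 0.967, -0.0], [-0.001, 0.0, -1.0]]
ft_force: [1.1, -0.0, -0.6]
grip_width: 0.0143
gripper_force: 39.5
```

```bash
python3 go.py "[.4567,.0905,.027]"; python3 - <<'E'
from h import *
p=env.get_image("wrist"); save(p,"w2")
for d in env.outline_of("dish_large",p)[:2]: print(d["conf"],d["bbox"])
for a in range(0,360,90): print(proj(p,np.array([.4567+.053*np.cos(np.radians(a)),.0905+.053*np.sin(np.radians(a)),.018]),True).round(1))
E
```

```text
[0.49087143 0.11289404 0.10160242] [ 2.74 -3.04  7.46] cm 0.01428237794161594 [ 1.06948038 -0.02017747 -0.59744487]
0.68 [288.9, 162.4, 139.0, 126.1]
0.37 [90.5, 368.2, 87.1, 63.5]
[300.9 231.1]
[350.  151.1]
[261.2 101.1]
[218.6 186.6]
```

View pics/w2.png

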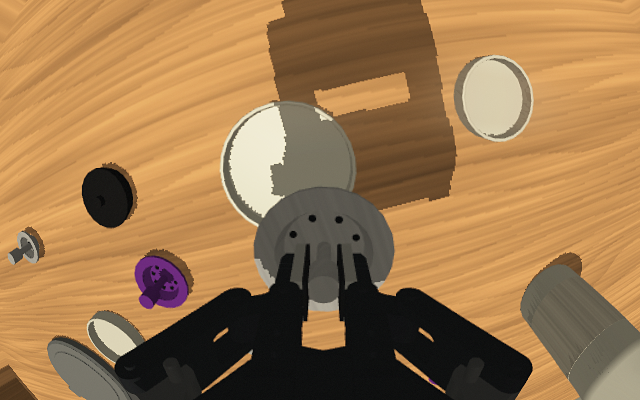

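The strainer is held level, and the dish rim runs from about 220 to 355 px where 218 to 351 was expected, so it lies about 2 mm further +y. I correct, then lower.

Emit:
move_arm([
  [0, 0, 0, 2.8, -2.9, 0, -1],
  [0, 0, 0, 2.8, -2.9, 0, -1],
  [0, 0, 0, 2.8, -2.9, 3.5, -1],
  [0, 0, 0, 2.8, -2.9, 5.5, -1],
  [0, 0, 0, 2.8, -2.9, 6.5, -1],
])

```text
time_s: 5.4
position: [0.4572, 0.0928, 0.0343]
tool_rot: [[-0.967, 0.254, -0.001], [0.254, 0.967, 0.0], [0.001, -0.0, -1.0]]
ft_force: [-0.8, 0.1, -0.2]
grip_width: 0.0144
gripper_force: 39.6
```

Emit:
move_arm([
  [0, 0, 0, 0, 0, 0.7, -1],
  [0, 0, 0, 0, 0, 0.8, -1],
  [0, 0, 0, 0, 0, 0.8, -1],
])

```text
time_s: 5.7
position: [0.4572, 0.0925, 0.0281]
tool_rot: [[-0.967, 0.255, 0.001], [0.255, 0.967, -0.0], [-0.001, 0.0, -1.0]]
ft_force: [-0.4, -0.8, -1.9]
grip_width: 0.0143
gripper_force: 39.6
```

```bash
python3 go.py "[.4565,.092,.027]"
```

```text
[0.45719152 0.09253645 0.02814376] [ 0.05 -0.07  0.11] cm 0.014274434440430302 [-0.38657563 -0.80228253 -1.93333133]
```

Emit:
move_arm([
  [0, 0, 0, 0, 0, 0.15, -1],
  [0, 0, 0, 0, 0, 0.15, -1],
  [0, 0, 0, 0, 0, 0.15, 0],
  [0, 0, 0, 0, 0, 0.1, 0],
  [0, 0, 0, 0, 0, 0.1, 0],
])

```text
time_s: 6.2
position: [0.4567, 0.0924, 0.0269]
tool_rot: [[-0.967, 0.255, 0.0], [0.255, 0.967, -0.0], [-0.0, 0.0, -1.0]]
ft_force: [-0.1, 0.6, 0.3]
grip_width: 0.0429
gripper_force: 0.0
```

Emit:
move_arm([
  [0, 0, 0, 0, 0, 0, 0],
  [0, 0, 0, 0, 0, -4.5, 0],
  [0, 0, 0, 0, 0, -9, 0],
  [0, 0, 0, -4.5, -0.7, -9, 0],
  [0, 0, 0, -9, -1.4, -9, 0],
])

```text
time_s: 6.7
position: [0.5413, 0.0558, 0.1189]
tool_rot: [[-0.967, 0.254, 0.004], [0.254, 0.967, -0.0], [-0.004, 0.001, -1.0]]
ft_force: [0.7, 0.1, 0.5]
grip_width: 0.0424
gripper_force: 0.0
```

Emit:
move_arm([
  [0, 0, 0, -9, -1.4, 0, 0],
  [0, 0, 0, -9, -1.4, 0, 0],
  [0, 0, 0, -9, -1.4, 0, 0],
])

```text
time_s: 7.0
position: [0.6269, 0.017, 0.1158]
tool_rot: [[-0.966, 0.257, 0.002], [0.257, 0.966, -0.001], [-0.002, -0.0, -1.0]]
ft_force: [-1.1, 0.1, 0.3]
grip_width: 0.0427
gripper_force: 0.0
```

```bash
python3 go.py "[.6253,.0184,.02]"; python3 - <<'E'
from h import *
p=env.get_image("wrist"); save(p,"w3"); s=env.observe()["position"]
print("knob exp",proj(p,np.array([.6253,.0184,.046]),True),"flange",proj(p,np.array([.6253,.0184,.014]),True))
E
```

```text
[0.62688307 0.01701881 0.11579132] [0.21 0.09 9.58] cm 0.04271474267114549 [-1.0632669   0.11791151  0.31237073]
knob exp [323.08967706 207.08926181] flange [323.09765032 193.49601323]
```

View pics/w3.png

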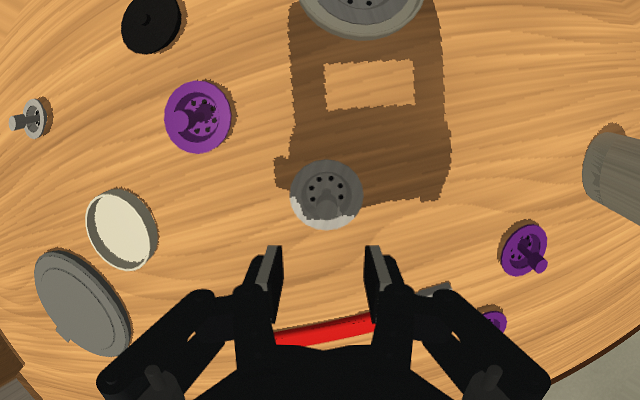

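The medium steel strainer's flange centre is at (326,194) where (323,193.5) was expected. That is the same 2 mm +y offset. I descend and grasp.

Emit:
move_arm([
  [0, 0, 0, 0.2, 0.2, 4.5, 0],
  [0, 0, 0, 0.2, 0.2, 8, 0],
  [0, 0, 0, 0.2, 0.2, 9.5, 0],
  [0, 0, 0, 0.2, 0.2, 9.5, 0],
  [0, 0, 0, 0.2, 0.2, 9.5, -1],
])

```text
time_s: 7.55
position: [0.6219, 0.0223, 0.0225]
tool_rot: [[-0.967, 0.255, 0.0], [0.255, 0.967, -0.0], [-0.0, 0.0, -1.0]]
ft_force: [-0.0, 0.3, 0.1]
grip_width: 0.0296
gripper_force: 0.0
```

Emit:
move_arm([
  [0, 0, 0, 0, 0, 0, -1],
  [0, 0, 0, 0, 0, 0, -1],
  [0, 0, 0, 0, 0, 0, -1],
  [0, 0, 0, 0, 0, 0, -1],
  [0, 0, 0, 0, 0, 0, -1],
])

```text
time_s: 8.05
position: [0.6227, 0.0218, 0.0231]
tool_rot: [[-0.967, 0.255, 0.002], [0.255, 0.967, -0.0], [-0.002, 0.0, -1.0]]
ft_force: [-1.1, -0.5, 6.8]
grip_width: 0.0146
gripper_force: 39.5
```

```bash
python3 go.py "[.6077,-.198,.1]"
```

```text
[0.62270457 0.02183586 0.02308138] [ -4.17 -21.64  -7.69] cm 0.014623497706590105 [-1.08888054 -0.50527627  6.80366011]
```

Emit:
move_arm([
  [0, 0, 0, 0, 0, -4, -1],
  [0, 0, 0, 0, 0, -8, -1],
  [0, 0, 0, -1, -4.5, -8, -1],
  [0, 0, 0, -2, -9, -8, -1],
  [0, 0, 0, -3, -13.5, -8, -1],
])

```text
time_s: 8.55
position: [0.6165, -0.1176, 0.1023]
tool_rot: [[-0.967, 0.254, 0.001], [0.254, 0.967, -0.0], [-0.001, -0.0, -1.0]]
ft_force: [0.9, -0.5, -1.8]
grip_width: 0.0144
gripper_force: 39.4
```

```bash
python3 go.py "[.6077,-.198,.1]"; python3 - <<'E'
from h import *
p=env.get_image("wrist"); save(p,"w4")
for d in env.outline_of("dish_medium",p)[:2]: print(d["conf"],d["bbox"])
q=np.array([proj(p,np.array([.6077+.044*np.cos(a),-.199+.044*np.sin(a),.018]),True) for a in np.linspace(0,6.28,60)])
print(q.min(0),q.max(0))
E
```

```text
[ 0.61645653 -0.1175581   0.1022977 ] [-1.2  -8.    0.23] cm 0.014377037226396747 [ 0.92039297 -0.48015481 -1.77948611]
0.84 [228.9, 213.2, 95.5, 101.6]
[175.25123869 164.13370043] [275.57007835 263.1494982 ]
```

View pics/w4.png

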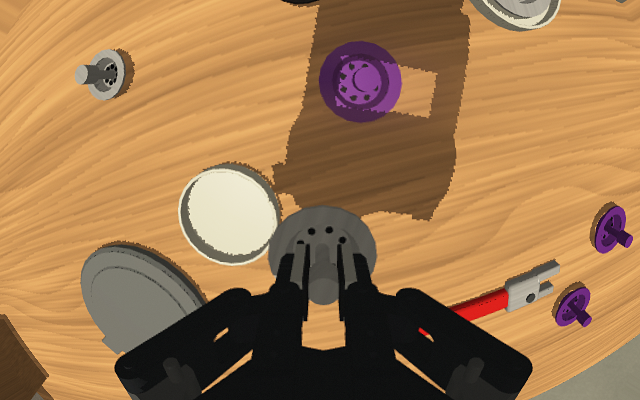

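The medium dish's rim centre is at (229.5,214) where (225.4,213.6) was predicted, so the target y is about -0.1965. The strainer is held level.

Emit:
move_arm([
  [0, 0, 0, -0.6, -4.2, 0, -1],
  [0, 0, 0, -1.2, -7.8, 0, -1],
  [0, 0, 0, -1.2, -7.8, 0, -1],
  [0, 0, 0, -1.2, -7.8, 0, -1],
])

```text
time_s: 9.05
position: [0.6082, -0.1947, 0.1016]
tool_rot: [[-0.967, 0.256, -0.0], [0.256, 0.967, 0.0], [0.0, 0.0, -1.0]]
ft_force: [-0.4, 0.8, -0.1]
grip_width: 0.0142
gripper_force: 39.5
```

```bash
python3 go.py "[.607,-.1965,.027]"
```

```text
[ 0.60823452 -0.19468741  0.10160764] [ 0.07 -0.21  7.46] cm 0.01422299051269812 [-0.3504338   0.77383571 -0.10174639]
```

Emit:
move_arm([
  [0, 0, 0, 0.1, -0.2, 3.5, -1],
  [0, 0, 0, 0.1, -0.2, 5.5, -1],
  [0, 0, 0, 0.1, -0.2, 6.8, -1],
  [0, 0, 0, 0.1, -0.2, 7.4, -1],
  [0, 0, 0, 0.1, -0.2, 7.4, -1],
])

```text
time_s: 9.55
position: [0.6074, -0.1959, 0.0281]
tool_rot: [[-0.967, 0.254, 0.001], [0.254, 0.967, -0.0], [-0.001, -0.0, -1.0]]
ft_force: [0.4, -0.6, -0.2]
grip_width: 0.0139
gripper_force: 39.5
```

Emit:
move_arm([
  [0, 0, 0, 0, 0, 0.1, -1],
  [0, 0, 0, 0, 0, 0.1, -1],
  [0, 0, 0, 0, 0, 0.1, 0],
  [0, 0, 0, 0, 0, 0.1, 0],
  [0, 0, 0, 0, 0, 0.1, 0],
])

```text
time_s: 10.05
position: [0.607, -0.1965, 0.0269]
tool_rot: [[-0.967, 0.255, 0.0], [0.255, 0.967, -0.0], [-0.0, -0.0, -1.0]]
ft_force: [0.6, 0.3, -0.4]
grip_width: 0.0426
gripper_force: 0.0
```

```bash
python3 go.py "[.4545,-.271,.12]"
```

```text
[ 0.60701157 -0.19648929  0.02690388] [ 12.84 -11.09  -9.31] cm 0.04263193518512573 [ 0.59256133  0.25224285 -0.38992835]
```

Emit:
move_arm([
  [0, 0, 0, 0, 0, -4.5, 0],
  [0, 0, 0, 0, 0, -9, 0],
  [0, 0, 0, 3.8, -3.2, -9.3, 0],
  [0, 0, 0, 7.5, -6.4, -9.3, 0],
  [0, 0, 0, 11, -9.5, -9.3, 0],
])

```text
time_s: 10.55
position: [0.4748, -0.2606, 0.1202]
tool_rot: [[-0.967, 0.254, 0.001], [0.254, 0.967, -0.001], [-0.001, -0.001, -1.0]]
ft_force: [0.3, -0.6, -0.3]
grip_width: 0.0426
gripper_force: 0.0
```

Emit:
move_arm([
  [0, 0, 0, 1.8, -1.6, 0, 0],
  [0, 0, 0, 1.8, -1.6, 0, 0],
  [0, 0, 0, 1.8, -1.6, 0, 0],
])

```text
time_s: 10.85
position: [0.4551, -0.2714, 0.12]
tool_rot: [[-0.967, 0.256, 0.001], [0.256, 0.967, -0.0], [-0.001, -0.0, -1.0]]
ft_force: [0.5, 0.0, -0.5]
grip_width: 0.0426
gripper_force: 0.0
```

```bash
python3 go.py "[.4545,-.271,.022]"; python3 - <<'E'
from h import *
p=env.get_image("wrist"); save(p,"w5")
print("knob exp",proj(p,np.array([.4545,-.271,.046]),True),"flange",proj(p,np.array([.4545,-.271,.014]),True))
E
```

```text
[ 0.45507839 -0.2713597   0.12000745] [0.07 0.02 9.8 ] cm 0.04264416230736826 [ 0.53919383  0.04141189 -0.49815037]
knob exp [322.13456143 206.75949895] flange [322.25273877 193.47614691]
```

View pics/w5.png

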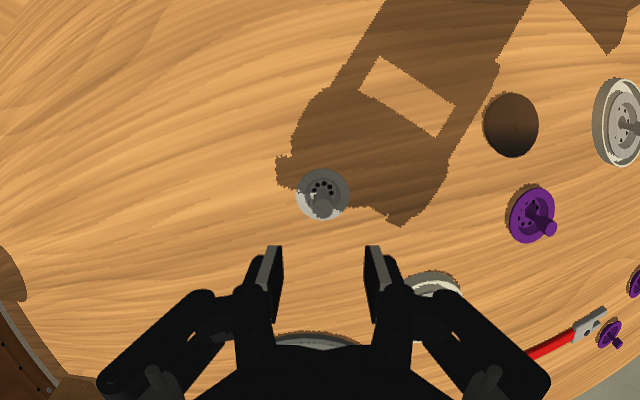

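The small strainer's flange centre is at (322,194) against an expected (322,193.5), a match. I descend and grasp.

Emit:
move_arm([
  [0, 0, 0, 0, 0, 5, 0],
  [0, 0, 0, 0, 0, 8.5, 0],
  [0, 0, 0, 0, 0, 9.8, 0],
  [0, 0, 0, 0, 0, 9.8, 0],
  [0, 0, 0, 0, 0, 9.8, -1],
])

```text
time_s: 11.4
position: [0.4558, -0.271, 0.0221]
tool_rot: [[-0.967, 0.254, 0.001], [0.254, 0.967, -0.0], [-0.001, -0.0, -1.0]]
ft_force: [-0.1, -0.1, 0.4]
grip_width: 0.0289
gripper_force: 0.0
```

Emit:
move_arm([
  [0, 0, 0, 0, 0, 0, -1],
  [0, 0, 0, 0, 0, 0, -1],
  [0, 0, 0, 0, 0, 0, -1],
  [0, 0, 0, 0, 0, 0, -1],
  [0, 0, 0, 0, 0, 0, -1],
])

```text
time_s: 11.9
position: [0.4555, -0.2715, 0.0227]
tool_rot: [[-0.967, 0.255, 0.002], [0.255, 0.967, -0.001], [-0.002, -0.001, -1.0]]
ft_force: [2.0, 1.0, 6.4]
grip_width: 0.0143
gripper_force: 39.4
```

```bash
python3 go.py "[.4392,.2715,.14]"
```

```text
[ 0.45548611 -0.27147602  0.02266962] [ 15.4   52.08 -11.81] cm 0.014267790407698572 [1.96676023 1.00420934 6.36585663]
```

Emit:
move_arm([
  [0, 0, 0, 0, 0, -4, -1],
  [0, 0, 0, 0, 0, -8.5, -1],
  [0, 0, 0, 0, 0, -11.8, -1],
  [0, 0, 0, 1.3, 4.5, -11.8, -1],
  [0, 0, 0, 2.7, 9, -11.8, -1],
])

```text
time_s: 12.4
position: [0.4516, -0.1769, 0.1406]
tool_rot: [[-0.966, 0.257, 0.002], [0.257, 0.966, -0.001], [-0.002, -0.001, -1.0]]
ft_force: [0.4, 0.2, -1.7]
grip_width: 0.0143
gripper_force: 39.4
```

Emit:
move_arm([
  [0, 0, 0, 12.7, 43, 0, -1],
  [0, 0, 0, 12.7, 43, 0, -1],
  [0, 0, 0, 12.7, 43, 0, -1],
  [0, 0, 0, 12.7, 43, 0, -1],
  [0, 0, 0, 12.7, 43, 0, -1],
])

```text
time_s: 12.9
position: [0.4438, 0.0745, 0.1399]
tool_rot: [[-0.967, 0.255, 0.0], [0.255, 0.967, -0.0], [-0.0, -0.0, -1.0]]
ft_force: [0.7, -0.8, -0.1]
grip_width: 0.0146
gripper_force: 39.4
```

```bash
python3 go.py "[.4392,.2715,.12]"
```

```text
[0.44379076 0.07448635 0.13993915] [ 5.48 18.93  1.99] cm 0.014598464719438518 [ 0.70798062 -0.82523371 -0.09755653]
```

Stopping 6 cm short to look at the dish.

Emit:
move_arm([
  [0, 0, 0, 3.8, 13, 2, -1],
  [0, 0, 0, 3.8, 13, 2, -1],
  [0, 0, 0, 3.8, 13, 2, -1],
  [0, 0, 0, 3.8, 13, 2, -1],
])

```text
time_s: 13.3
position: [0.4396, 0.2114, 0.1191]
tool_rot: [[-0.968, 0.25, -0.001], [0.25, 0.968, 0.0], [0.001, -0.0, -1.0]]
ft_force: [-0.6, -0.7, 0.3]
grip_width: 0.0142
gripper_force: 39.4
```

```bash
python3 go.py "[.4392,.2715,.12]"; python3 - <<'E'
from h import *
p=env.get_image("wrist"); save(p,"w6")
for d in env.outline_of("dish_small",p)[:2]: print(d["conf"],d["bbox"])
q=np.array([proj(p,np.array([.4392+.036*np.cos(a),.2715+.036*np.sin(a),.018]),True) for a in np.linspace(0,6.28,60)])
print(q.min(0),q.max(0))
E
```

```text
[0.43963638 0.21137286 0.11909019] [ 1.55  5.81 -0.09] cm 0.014194771379370367 [-0.58154874 -0.70794828  0.28726889]
0.7 [393.9, 179.8, 83.1, 83.2]
[349.02722723 135.30073593] [432.98480485 218.80017517]
```

View pics/w6.png

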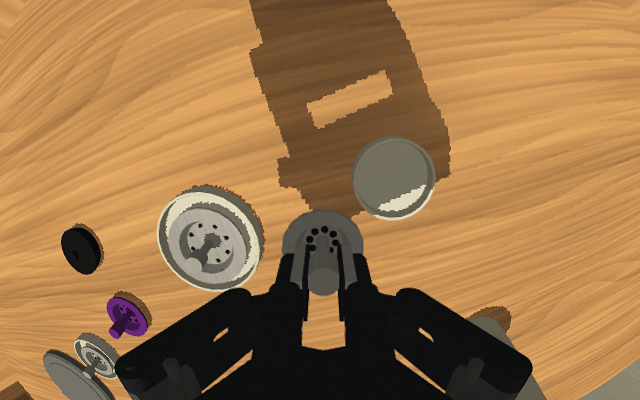

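The small dish's rim centre is at (394,178) against a predicted (391,177), about 2 mm +y. The large strainer sits flat in its dish at (211,241). I move over the small dish and lower.

Emit:
move_arm([
  [0, 0, 0, 1, 4, 0, -1],
  [0, 0, 0, 1.6, 6, 0, -1],
  [0, 0, 0, 1.6, 6, 0, -1],
  [0, 0, 0, 1.6, 6, 3, -1],
  [0, 0, 0, 1.6, 6, 5, -1],
])

```text
time_s: 13.9
position: [0.4407, 0.2684, 0.069]
tool_rot: [[-0.967, 0.256, -0.0], [0.256, 0.967, -0.0], [-0.0, -0.0, -1.0]]
ft_force: [0.2, 0.1, -0.9]
grip_width: 0.0141
gripper_force: 39.4
```

```bash
python3 go.py "[.4392,.2735,.027]"
```

```text
[0.44073517 0.26840824 0.06895735] [0.28 0.45 4.2 ] cm 0.014144046337345173 [ 0.24243     0.13400029 -0.89095833]
```

Emit:
move_arm([
  [0, 0, 0, 0.2, 0.4, 0, -1],
  [0, 0, 0, 0.2, 0.4, 2.2, -1],
  [0, 0, 0, 0.2, 0.4, 3.5, -1],
  [0, 0, 0, 0.2, 0.4, 4.1, -1],
  [0, 0, 0, 0.2, 0.4, 4.1, -1],
])

```text
time_s: 14.4
position: [0.44, 0.274, 0.0291]
tool_rot: [[-0.967, 0.256, -0.0], [0.256, 0.967, -0.0], [0.0, -0.0, -1.0]]
ft_force: [-0.5, 0.3, 0.5]
grip_width: 0.0145
gripper_force: 39.4
```

Emit:
move_arm([
  [0, 0, 0, 0, 0, 0.1, -1],
  [0, 0, 0, 0, 0, 0.1, -1],
  [0, 0, 0, 0, 0, 0.1, -0.1],
  [0, 0, 0, 0, 0, 0.1, -0.1],
  [0, 0, 0, 0, 0, 0.1, -0.1],
])

```text
time_s: 14.9
position: [0.4398, 0.2746, 0.0279]
tool_rot: [[-0.967, 0.255, 0.0], [0.255, 0.967, 0.0], [-0.0, 0.0, -1.0]]
ft_force: [0.6, -0.0, -0.4]
grip_width: 0.0386
gripper_force: 0.0
```

Emit:
move_arm([
  [0, 0, 0, 0, 0, -4, -0.1],
  [0, 0, 0, 0, 0, -9, -0.1],
  [0, 0, 0, 0, 0, -14, -0.1],
  [0, 0, 0, 5, 2, -18, -0.1],
  [0, 0, 0, 9, 6, -20, -0.1],
])

```text
time_s: 15.4
position: [0.381, 0.3359, 0.2203]
tool_rot: [[-0.966, 0.258, 0.003], [0.258, 0.966, 0.001], [-0.003, 0.002, -1.0]]
ft_force: [-0.1, 1.8, 0.0]
grip_width: 0.0386
gripper_force: 0.0
```

Emit:
move_arm([
  [0, 0, 0, 4, 5, 0, -0.1],
  [0, 0, 0, 8, 10, 0, -0.1],
  [0, 0, 0, 8, 10, 0, -0.1],
  [0, 0, 0, 8, 10, 0, -0.1],
  [0, 0, 0, 8, 10, 0, -0.1],
])

```text
time_s: 15.9
position: [0.3291, 0.4533, 0.2172]
tool_rot: [[-0.967, 0.254, -0.0], [0.254, 0.967, -0.001], [0.0, -0.001, -1.0]]
ft_force: [0.1, -0.1, 0.3]
grip_width: 0.0385
gripper_force: 0.0
```

```bash
python3 - <<'E'
from h import *
for n,(r,c) in {"top":((100,340),(160,500)),"scene":((140,290),(160,420))}.items():
    p=env.get_image(n); a=np.array(p["color"])[r[0]:r[1],c[0]:c[1],::-1]
    s=800/a.shape[1]; cv2.imwrite(f"pics/{n}9.png",cv2.resize(a,None,fx=s,fy=s,interpolation=cv2.INTER_CUBIC))
E
```

```text
(no output)
```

View pics/top9.png

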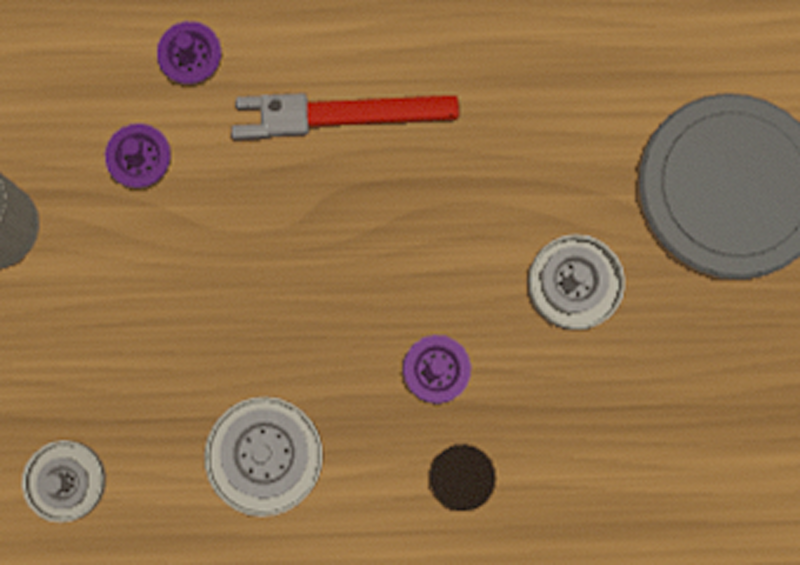

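View pics/scene9.png

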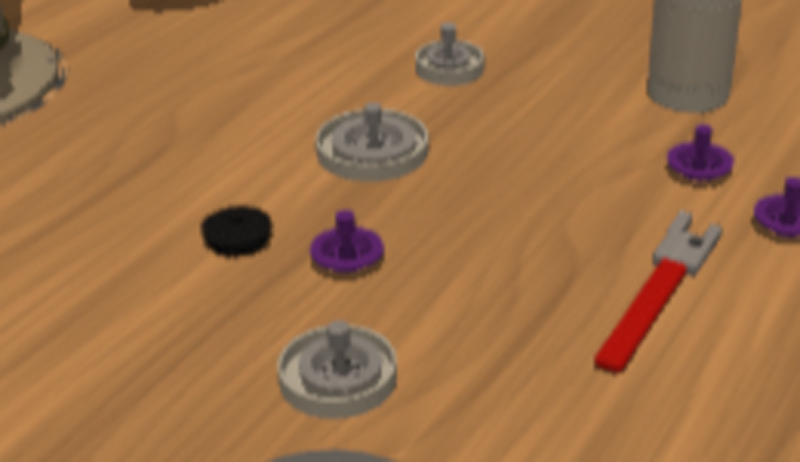

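All three strainers stand upright and centred in their dishes: crop pixels (264,453) large, (576,282) medium, (64,482) small. The bystanders have not moved.

```bash
python3 -c "
from rig import env
print(env.close_job())"
```

```text
the job is handed in; nothing more can be done
None
```

All three steel strainers are upright and flat in their matching dishes, the plug, spanner, bleach bottle, bucket lid and purple look-alikes were left where they were, and the job was handed in at about 16 s on the robot's clock.

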